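# Park the spring hold-down arm of a soldering clamp

## Robot

A 6-joint arm with a two-finger parallel gripper is mounted at the origin on the work surface. World frame = base frame: x ahead of the robot, y to its left, z up, the work surface at z = 0. Lengths are in m, angles in rad, forces in N, time in s.
With the tool pointing down it reaches from about 0.35 to 0.975 m from the base axis. Payload 4.9 kg.
Tool frame: the origin (TCP) lies at the very end of the fingers, on their centre line; the grasp point (between the pads) lies 19 mm behind it; z points along the fingers, y is the line along which they close (so a half turn about z gives the same grasp; the last joint's range is limited). The gripper opens to 85 mm and grips with 20 to 120 N. Pads are 22 mm wide; open, the fingers measure 114 mm over their backs; the gripper's body (76 mm by 85 mm) begins 54 mm behind the grasp point. The pads swing forward as they close: fully open they stand 13 mm farther back than shut.
Start: joints at [-1.351, 0.053, 1.613, -0, 1.476, -0.119], TCP at [0.208, -0.589, 0.231] pointing down, gripper open.
Joint ranges: [-3.01, 3.01], [-1.01, 2.22], [0.06, 2.58], [-1.02, 4.17], [0.09, 2.62], [-3.14, 3.14]. Speed limits (rad/s): [2.57, 2.57, 3.14, 3.14, 3.14, 3.14].

## Interface

Orientations are given as a rotation vector (axis times angle).
In Python, from station import ctrl, imaging gives the robot as it stands.
- The arm moves only by the tool play_rows, never from a script. Its argument "series" is a list of rows, each a list of 3 entries, a list of its own where there are three numbers: the opening, from 0 (shut) to 1 (fully open), then the shift along the tool's x, y, z each as a share of 0.05 m, from -1 to 1, then the turn, a rotation vector about the tool's x, y, z each as a share of 8 degrees, from -1 to 1. In form: [[grip, [dx, dy, dz], [ax, ay, az]], ...]. A call has 1 to 8 rows; each row shifts and turns the commanded pose from where the row before left it, along the tool's axes as they then stand; what a row does not reach is not made up. A row lasts 1/8 s, in which the tool goes at most 62.5 mm and 10.7 degrees, less where a joint would pass 70% of its speed; a pose out of reach is approached as far as the arm can. A call with a number of a shift or a turn outside -1 to 1 is refused whole. A call with a gripper value outside its range is refused whole. The fingers move at their own pace and stop on an object; "force" is the grip in N (left out, the last holds). Time passes only in rows, so rows that do not move let the fingers close. It gives the time, the measured TCP pose, the force, the opening and the grip force at its end, in the units of the state.
- ctrl.get_obs(): the state, without advancing time (a new reading comes with each control period).
- imaging.get_image(name): name is "side" or "top" or "wrist"; returns a dict with "color" (400x640x3 uint8, blue, green, red), "fx", "fy", "cx", "cy" (pixels), "extrinsics" (4x4, takes a point from world to camera coordinates); the wrist camera has in their place "hand_eye" (4x4, takes a point from camera to tool coordinates, whose origin is the TCP and whose axes are the flange's). Camera axes: x right, y down, z forward; pixel columns grow to the right and rows downward; lengths in m; the calibration is good to about 2 mm. The wrist camera is an equidistant fisheye: a pixel r from the principal point sees the ray r / f radians off the axis. A picture is of the moment at which its call begins: read the wrist's pose just before it. There is no depth.
- ctrl.finish_job(): hands the job in; it is judged then, once.
The state is a dict: "t": time; "q": joint angles; "dq": joint speeds; "effort": joint torques, N m; "tool_pos": TCP position; "tool_rot": TCP orientation; "contact_force": force on the tool from outside, world axes, zero at the start; "wrist_torque": the same for the moment, N m; "opening": finger opening in m; "grip_force": force on a finger pad.
Only numpy, scipy, OpenCV 4.12 (cv2) and the standard library are available. Lean on these libraries where they do the work, as an engineer would, in place of code of your own. Each camera call takes 0.05 s, during which the arm holds its last target. There are 200 camera calls.

## Task

On the board clamp with the red knob, swing the spring arm off the green circuit board and latch it open: lift the arm by its knob, wind it round against its spring until it is past the yellow pin, lower it fully behind the pin and let go, so that the pin holds it open. Do not move the arm of the blue-knobbed clamp.

Things in the scene. Friction and masses are not known exactly. Their poses are not given: they have to be found in the camera images.
- red_clamp: Fixed base of the red-knobbed clamp: grey steel plate 210 x 210 x 12 mm centred at x=-70 mm, green circuit board at (-95, 55), steel post (18 mm dia, 110 tall) and yellow keeper pin (12 mm dia, top 46 mm above the table, at (-96, -30), 100 mm from the post). Origin: the post's axis at table height; x, y along the plate's edges, z up. Place and yaw vary.
- red_knob (a point): Centre of the upright red round knob (24 mm dia, 50 tall) on the arm's free end, 150 mm from the post's axis; 65 mm above the table with the arm down. The arm: a flat bright bar 20 wide, 10 thick, top 25 mm below this point. It slides straight up on the post by at most 35 mm (3 to 5 N; a light spring presses it down); raise it 22 to 30 mm to pass over the pin.
- red_arm (a joint): Swing of that arm about the post (rad). 0: at rest over the board, pointing from the post along (-0.796, 0.605) in the base's x, y. Grows counter-clockwise from above, up to 1.5. A torsion spring drives it back to 0 (1.4 N at the knob at 0, 4.1 N at 1.35). Lowered, it cannot pass the pin. Behind the pin it rests at 1.11, so lower it at 1.2 to 1.45.
- blue_knob (a point): Centre of the blue knob of a second clamp, the same in all but the knob's colour; to be left alone. The two clamps may stand left or right.

How it is judged:
By the outcome, as a careful person would: the job done as asked, in the order asked, and still so for the second after the job is handed in, with the robot touching nothing.
It also fails if it takes over 40 s, if anything falls off the work surface, if the arm or the gripper's body presses on something with over 40 N, if the wrist force passes 120 N, or if a joint passes its speed limit or range.

## Working session

There is one attempt and no reset: what is moved stays moved. The work goes in short steps, Python scripts to look and compute and a tool call to move; the robot and the scene stay as the last step left them, time stands still between calls to the robot, and variables do not carry over. Pictures are saved under pics/ and viewed, at most 10 in all, crops included, and the job is handed in when it is done.

Besides the shell and the picture viewer there is one more tool, called as name([rows], argument=value, ...), one row to a line, values as JSON. play_rows: Moves the arm, as the interface text tells. Shift numbers are shares of 0.05 m and turn numbers shares of 8 degrees, none past 1 either way. Its arguments: {"type":"object","properties":{"series":{"type":"array"},"force":{"type":"number"}},"required":["series"]}

```bash
mkdir -p pics; ls
python3 - <<'E'
from station import ctrl, imaging
import cv2, numpy as np
o=ctrl.get_obs(); print(o)
ims=[]
for n in("top","side"):
    d=imaging.get_image(n); ims.append(d["color"]); print(n,d["fx"],d["fy"],d["cx"],d["cy"],np.round(d["extrinsics"],4).tolist())
cv2.imwrite("pics/top.png",ims[0]);cv2.imwrite("pics/side.png",ims[1])
E
```

```text
pics
{'t': 0.0, 'q': array([-1.35101670e+00,  5.33767871e-02,  1.61430973e+00, -1.36546555e-05,
        1.47602937e+00, -1.18999483e-01]), 'dq': array([ 0.00010173,  0.00050592, -0.00139576, -0.00093396,  0.00104577,
       -0.00208231]), 'effort': array([-3.60304948e-04, -3.93691921e+01, -3.70173848e+01, -9.65873483e-05,
        7.15765374e-03, -8.20888232e-06]), 'tool_pos': array([ 0.20756678, -0.58884906,  0.23004129]), 'tool_rot': array([-3.09453987e+00, -5.29256449e-01,  1.89184420e-04]), 'contact_force': array([ 0.80678473,  0.49575414, -0.3968095 ]), 'wrist_torque': array([-0.03106713,  0.076744  , -0.00504266]), 'grip_force': 0.0, 'opening': 0.08509022863491729}
top 394.8502526105396 394.8502526105396 318.79972203584884 201.24606809328816 [[0.0148, -0.9993, -0.0348, 0.0622], [-0.9927, -0.0105, -0.1205, 0.552], [0.1201, 0.0363, -0.9921, 0.8575], [0.0, 0.0, 0.0, 1.0]]
side 513.3817781758535 513.3817781758535 312.8579883399759 203.79650857474104 [[-0.891, -0.454, 0.0021, 0.5269], [-0.3242, 0.633, -0.703, 0.2031], [0.3178, -0.6271, -0.7112, 0.7624], [0.0, 0.0, 0.0, 1.0]]
```

View pics/top.png

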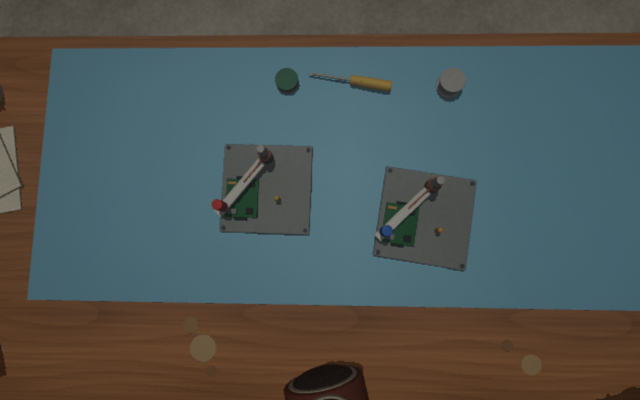

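View pics/side.png

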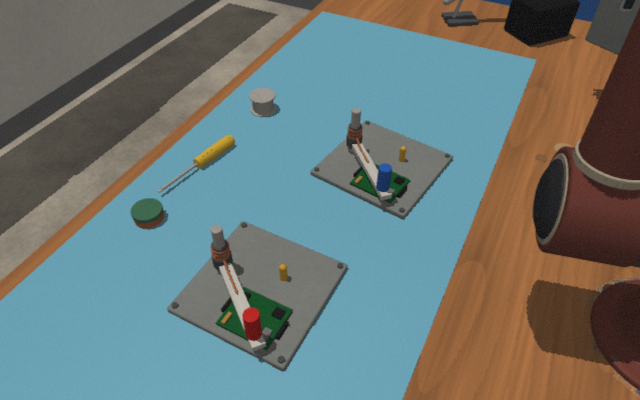

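The red clamp is on the left in the top view: knob at (218,205), post at (262,152), pin at (277,198). In the side view its knob is at (252,324), pin at (283,272). The blue clamp is on the right in the top view. Next I'll triangulate these points.

```bash
cat > h.py <<'E'
from station import ctrl, imaging
import cv2, numpy as np
from scipy.spatial.transform import Rotation as R
HS={"red":[((0,150,60),(6,255,255)),((174,150,60),(180,255,255))],"yel":[((13,150,90),(30,255,255))]}
def cent(im,col,near,rad):
    h=cv2.cvtColor(im,cv2.COLOR_BGR2HSV); m=sum(cv2.inRange(h,a,b) for a,b in HS[col])
    n,l,s,c=cv2.connectedComponentsWithStats(m.astype(np.uint8))
    k=[i for i in range(1,n) if s[i,4]>8 and np.hypot(*(c[i]-near))<rad]
    k=max(k,key=lambda i:s[i,4]); return c[k],s[k]
def P(d): return np.array([[d["fx"],0,d["cx"]],[0,d["fy"],d["cy"]],[0,0,1]])@d["extrinsics"][:3]
def tri(ds,pix):
    X=cv2.triangulatePoints(P(ds[0]),P(ds[1]),np.array(pix[0],float),np.array(pix[1],float)).ravel();X=X[:3]/X[3]
    e=[np.round((P(d)@np.r_[X,1])[:2]/(P(d)@np.r_[X,1])[2]-p,1) for d,p in zip(ds,pix)]
    return X,e
def plane(d,p,z):
    E=np.array(d["extrinsics"]);r=E[:3,:3].T@[(p[0]-d["cx"])/d["fx"],(p[1]-d["cy"])/d["fy"],1];o=-E[:3,:3].T@E[:3,3]
    return o+r*(z-o[2])/r[2]
E
python3 - <<'E'
from h import *
ds=[imaging.get_image(n) for n in("top","side")]
a=[cent(ds[0]["color"],"red",(218,205),20),cent(ds[1]["color"],"red",(252,324),25)]
b=[cent(ds[0]["color"],"yel",(277,198),10),cent(ds[1]["color"],"yel",(283,272),12)]
print(a,b)
K,e=tri(ds,[x[0] for x in a]);print("knob",K,e)
Y,e2=tri(ds,[x[0] for x in b]);print("pin",Y,e2)
for d,x,y in zip(ds,a,b): print(plane(d,x[0],.065),plane(d,y[0],.030))
kb=np.array([-.796,.605])*.15; pb=np.array([-.096,-.030])
v=K[:2]-Y[:2];w=kb-pb;print("dist",np.linalg.norm(v),np.linalg.norm(w))
yaw=np.arctan2(v[1],v[0])-np.arctan2(w[1],w[0]);Rz=R.from_euler('z',yaw).as_matrix()[:2,:2]
print("yaw",np.degrees(yaw),"post",K[:2]-Rz@kb,Y[:2]-Rz@pb)
E
```

```text
Traceback (most recent call last):
  File "h.py", line 9, in cent
    k=max(k,key=lambda i:s[i,4]); return c[k],s[k]
ValueError: max() iterable argument is empty
```

```bash
sed -i 's/((13,150,90),(30,255,255))/((10,110,70),(32,255,255))/; s/>8 and/>4 and/' h.py
cat > m.py <<'E'
from h import *
ds=[imaging.get_image(n) for n in("top","side")]
a=[cent(ds[0]["color"],"red",(218,205),20),cent(ds[1]["color"],"red",(252,324),25)]
b=[cent(ds[0]["color"],"yel",(277,198),10),cent(ds[1]["color"],"yel",(283,272),12)]
print(a,b)
K,e=tri(ds,[x[0] for x in a]);print("knob",K,e)
Y,e2=tri(ds,[x[0] for x in b]);print("pin",Y,e2)
for d,x,y in zip(ds,a,b): print(plane(d,x[0],.065),plane(d,y[0],.030))
kb=np.array([-.796,.605])*.15; pb=np.array([-.096,-.030])
v=K[:2]-Y[:2];w=kb-pb;print("dist",np.linalg.norm(v),np.linalg.norm(w))
yaw=np.arctan2(v[1],v[0])-np.arctan2(w[1],w[0]);Rz=R.from_euler('z',yaw).as_matrix()[:2,:2]
print("yaw",np.degrees(yaw),"post",K[:2]-Rz@kb,Y[:2]-Rz@pb)
E
python3 m.py
```

```text
[(array([216.91304348, 204.10144928]), array([213, 200,   9,   9,  69], dtype=int32)), (array([251.97083333, 323.23958333]), array([243, 307,  19,  33, 480], dtype=int32))] [(array([276.11111111, 197.72222222]), array([274, 196,   5,   5,  18], dtype=int32)), (array([282.82300885, 272.01769912]), array([279, 264,   8,  17, 113], dtype=int32))]
knob [0.53742163 0.29024091 0.0706296 ] [array([0.1, 0.3]), array([-0.3, -0.1])]
pin [0.55940865 0.16745105 0.0275421 ] [array([-0.1, -0.2]), array([0.1, 0. ])]
[0.53873917 0.29220012 0.065     ] [0.55873422 0.16696103 0.03      ]
[0.53922491 0.28740459 0.065     ] [0.55863222 0.16907596 0.03      ]
dist 0.12474285003197899 0.12299643287510414
yaw -0.8154208348516048 post [0.65551805 0.19780088] [0.65582587 0.19608181]
```

```bash
cat >> h.py <<'E'
def Rd(psi): c,s=np.cos(np.radians(psi)),np.sin(np.radians(psi)); return np.array([[c,s,0],[s,-c,0],[0,0,-1.]])
def plan(wps,grip,smax=.9,dec=2,start=None):
    "wps: (xyz, yaw of tool x in deg); prints rows of tool-frame shares"
    o=ctrl.get_obs(); p,Q=start or (o["tool_pos"],R.from_rotvec(o["tool_rot"]).as_matrix()); p=np.array(p)
    rows=[]
    for t,psi in wps:
        t=np.array(t); T=Rd(psi)
        n=int(max(1,np.ceil(np.linalg.norm(t-p)/.05/smax),np.ceil(np.degrees(np.linalg.norm(R.from_matrix(Q.T@T).as_rotvec()))/8/smax)))
        for k in range(n,0,-1):
            s=np.round(Q.T@(t-p)/k/.05,dec); w=np.round(np.degrees(R.from_matrix(Q.T@T).as_rotvec())/k/8,dec)
            rows.append([grip,(s+0).tolist(),(w+0).tolist()])
            p=p+Q@s*.05; Q=Q@R.from_rotvec(np.radians(w*8)).as_matrix()
    for i in range(0,len(rows),8): print(str(rows[i:i+8]).replace(" ",""))
E
python3 -c "
from h import *
o=ctrl.get_obs();a=R.from_rotvec(o['tool_rot']).as_matrix();print(np.round(a,3))
plan([((.538,.290,.20),142)],1)"
```

```text
[[ 0.943  0.332 -0.   ]
 [ 0.332 -0.943  0.001]
 [ 0.    -0.001 -1.   ]]
[[1,[0.58,-0.69,0.03],[0.0,0.0,-0.73]],[1,[0.64,-0.62,0.03],[0.0,0.0,-0.73]],[1,[0.7,-0.55,0.03],[0.0,0.0,-0.73]],[1,[0.75,-0.48,0.03],[0.0,0.0,-0.73]],[1,[0.8,-0.4,0.03],[0.0,0.0,-0.73]],[1,[0.84,-0.32,0.03],[0.0,0.0,-0.73]],[1,[0.86,-0.23,0.03],[0.0,0.0,-0.73]],[1,[0.88,-0.14,0.03],[0.0,0.0,-0.73]]]
[[1,[0.89,-0.05,0.03],[0.0,0.0,-0.73]],[1,[0.89,0.04,0.03],[0.0,0.0,-0.73]],[1,[0.89,0.13,0.03],[0.0,0.0,-0.73]],[1,[0.87,0.22,0.03],[0.0,0.0,-0.73]],[1,[0.84,0.31,0.03],[0.0,0.0,-0.73]],[1,[0.81,0.39,0.03],[0.0,0.0,-0.73]],[1,[0.76,0.47,0.03],[0.0,0.0,-0.73]],[1,[0.71,0.55,0.03],[0.0,0.0,-0.73]]]
[[1,[0.65,0.61,0.03],[0.0,0.0,-0.73]],[1,[0.58,0.68,0.03],[0.0,0.0,-0.73]],[1,[0.51,0.73,0.03],[0.0,0.0,-0.73]],[1,[0.44,0.78,0.03],[0.0,0.0,-0.73]],[1,[0.35,0.83,0.03],[0.0,0.0,-0.72]]]
```

play_rows([
  [1, [0.58, -0.69, 0.03], [0, 0, -0.73]],
  [1, [0.64, -0.62, 0.03], [0, 0, -0.73]],
  [1, [0.7, -0.55, 0.03], [0, 0, -0.73]],
  [1, [0.75, -0.48, 0.03], [0, 0, -0.73]],
  [1, [0.8, -0.4, 0.03], [0, 0, -0.73]],
  [1, [0.84, -0.32, 0.03], [0, 0, -0.73]],
  [1, [0.86, -0.23, 0.03], [0, 0, -0.73]],
  [1, [0.88, -0.14, 0.03], [0, 0, -0.73]],
])

```text
t: 1.3
tool_pos: [0.3338, -0.2536, 0.2194]
tool_rot: [2.63, 1.718, 0.0]
contact_force: [0.3, -0.2, 0.2]
opening: 0.0856
grip_force: 0.0
```

play_rows([
  [1, [0.89, -0.05, 0.03], [0, 0, -0.73]],
  [1, [0.89, 0.04, 0.03], [0, 0, -0.73]],
  [1, [0.89, 0.13, 0.03], [0, 0, -0.73]],
  [1, [0.87, 0.22, 0.03], [0, 0, -0.73]],
  [1, [0.84, 0.31, 0.03], [0, 0, -0.73]],
  [1, [0.81, 0.39, 0.03], [0, 0, -0.73]],
  [1, [0.76, 0.47, 0.03], [0, 0, -0.73]],
  [1, [0.71, 0.55, 0.03], [0, 0, -0.73]],
])

```text
t: 2.3
tool_pos: [0.4599, 0.082, 0.2075]
tool_rot: [1.732, 2.62, 0.001]
contact_force: [0.0, -0.6, -0.1]
opening: 0.0857
grip_force: 0.0
```

play_rows([
  [1, [0.65, 0.61, 0.03], [0, 0, -0.73]],
  [1, [0.58, 0.68, 0.03], [0, 0, -0.73]],
  [1, [0.51, 0.73, 0.03], [0, 0, -0.73]],
  [1, [0.44, 0.78, 0.03], [0, 0, -0.73]],
  [1, [0.35, 0.83, 0.03], [0, 0, -0.72]],
  [1, [0, 0, 0], [0, 0, 0]],
  [1, [0, 0, 0], [0, 0, 0]],
])

```text
t: 3.18
tool_pos: [0.5379, 0.2894, 0.1995]
tool_rot: [-1.024, -2.97, 0.001]
contact_force: [0.6, 0.0, -0.5]
opening: 0.0853
grip_force: 0.0
```

Run:
```python
from h import *
o=ctrl.get_obs(); d=imaging.get_image("wrist"); im=d["color"]; cv2.imwrite("pics/w1.png",im)
Q=R.from_rotvec(o["tool_rot"]).as_matrix(); print(o["tool_pos"],np.degrees(np.arctan2(Q[1,0],Q[0,0])),Q[2],np.round(o["q"],2))
H=np.array(d["hand_eye"]);print(np.round(H,3).tolist(),d["fx"],d["cx"],d["cy"])
def back(p,z):
    u=np.array([p[0]-d["cx"],p[1]-d["cy"]]);r=np.hypot(*u);t=r/d["fx"]
    v=np.r_[np.sin(t)*u/r,np.cos(t)];v=Q@H[:3,:3]@v;c=o["tool_pos"]+Q@H[:3,3];return c+v*(z-c[2])/v[2]
for col,z in(("red",.065),("yel",.03)):
    m=sum(cv2.inRange(cv2.cvtColor(im,cv2.COLOR_BGR2HSV),a,b) for a,b in HS[col]).astype(np.uint8)
    n,l,s,c=cv2.connectedComponentsWithStats(m)
    for i in range(1,n):
        if s[i,4]>30: print(col,c[i],s[i],back(c[i],z),back((s[i,0]+s[i,2]/2,s[i,1]+s[i,3]/2),z))
```

```text
[0.53786062 0.28941854 0.19954222] 141.94972080215123 [ 8.98150379e-05 -9.10285468e-04 -9.99999582e-01] [ 0.37  0.04  1.68 -0.    1.42 -0.53]
[[0.0, -0.959, -0.283, 0.072], [1.0, 0.0, 0.0, 0.0], [-0.0, -0.283, 0.959, -0.143], [0.0, 0.0, 0.0, 1.0]] 309.70691628693146 320.2525148961199 199.2268881147209
red [316.01452785 198.94673123] [305 187  25  24 413] [0.5435406  0.28043527 0.065     ] [0.54443548 0.28149581 0.065     ]
yel [ 76.40517754 104.55256253] [    0     0   236   335 28585] [0.26891693 0.11260152 0.03      ] [0.37428587 0.1109071  0.03      ]
yel [617.83171395  70.52312476] [ 580    0   60  167 2573] [0.66633463 0.73495876 0.03      ] [0.67168364 0.7028454  0.03      ]
yel [587.36604775 270.47480106] [537 208 103 111 754] [0.91414473 0.54269279 0.03      ] [0.90178276 0.54804937 0.03      ]
yel [340.80882353 228.10294118] [334 223  15  12  68] [0.59382713 0.27444944 0.03      ] [0.59513767 0.27441202 0.03      ]
yel [247.45505618 259.3258427 ] [241 250  14  20 178] [0.55953929 0.16629909 0.03      ] [0.56056979 0.16621582 0.03      ]
yel [317.47619048 278.63809524] [316 253   3  52 105] [0.62833651 0.21501191 0.03      ] [0.62874509 0.21472516 0.03      ]
yel [ 82.56451613 334.59677419] [ 78 330  11  10  62] [ 0.49219305 -0.20687224  0.03      ] [ 0.49388701 -0.20528767  0.03      ]
yel [ 19.43899896 383.80500521] [  0 346  49  54 959] [ 0.45253848 -0.79784988  0.03      ] [ 0.44719363 -0.65939067  0.03      ]
yel [466.57027027 367.32972973] [447 352  39  30 370] [0.91719987 0.28861784 0.03      ] [0.91626004 0.28885218 0.03      ]
```

View pics/w1.png

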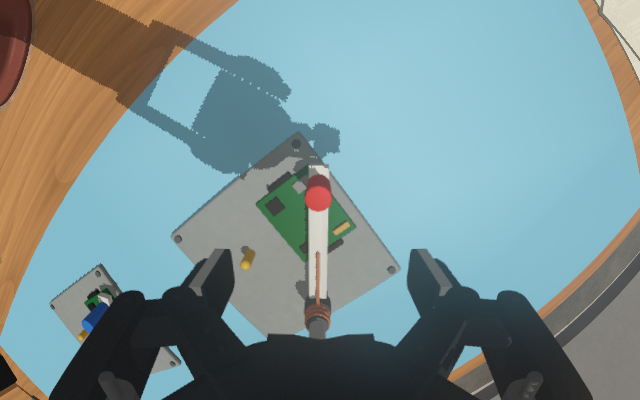

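The wrist view shows the red knob at (317,194), centred between the open fingers. The bar runs straight toward the post at (317,325), and the pin is at (247,259). I'll descend and grip.

play_rows([
  [1, [0, 0, 0.8], [0, 0, 0]],
  [1, [0, 0, 0.8], [0, 0, 0]],
  [1, [0, 0, 0.8], [0, 0, 0]],
  [1, [0, 0, 0.6], [0, 0, 0]],
], force=30)

```text
t: 3.72
tool_pos: [0.5373, 0.2881, 0.0482]
tool_rot: [-1.026, -2.968, 0.002]
contact_force: [0.7, -0.4, 0.6]
opening: 0.0855
grip_force: 0.0
```

play_rows([
  [0, [0, 0, 0], [0, 0, 0]],
  [0, [0, 0, 0], [0, 0, 0]],
  [0, [0, 0, 0], [0, 0, 0]],
  [0, [0, 0, 0], [0, 0, 0]],
  [0, [0, 0, 0], [0, 0, 0]],
  [0, [0, 0, 0], [0, 0, 0]],
  [0, [0, 0, 0], [0, 0, 0]],
], force=30)

```text
t: 4.6
tool_pos: [0.5383, 0.2892, 0.0517]
tool_rot: [1.023, 2.97, -0.002]
contact_force: [-4.6, -4.3, 6.6]
opening: 0.0232
grip_force: 30.9
```

play_rows([
  [0, [0, 0, -0.18], [0, 0, 0]],
  [0, [0, 0, -0.18], [0, 0, 0]],
  [0, [0, 0, -0.18], [0, 0, 0]],
  [0, [0, 0, 0], [0, 0, 0]],
])

```text
t: 5.1
tool_pos: [0.5383, 0.2884, 0.0771]
tool_rot: [1.023, 2.969, -0.004]
contact_force: [1.7, -5.9, -4.0]
opening: 0.0233
grip_force: 30.0
```

Run:
```python
from h import *
o=ctrl.get_obs();print(o["tool_pos"],o["contact_force"])
p=o["tool_pos"];C=np.array([.6556,.197]);v=p[:2]-C;r=np.hypot(*v);a0=np.degrees(np.arctan2(v[1],v[0]));print(r,a0)
w=[]
for k in range(1,17):
    a=np.radians(a0+k*75/16);w.append(((*(C+r*np.array([np.cos(a),np.sin(a)])),p[2]),141.9+k*75/16))
plan(w,0)
```

```text
[0.53828425 0.28844585 0.07714881] [ 1.66231717 -5.87686709 -3.95237084]
0.14874585479147628 142.06412298559496
[[0,[-0.01,-0.24,0.0],[-0.01,0.01,-0.57]],[0,[-0.01,-0.25,0.0],[0.0,0.0,-0.59]],[0,[-0.01,-0.24,0.0],[0.0,0.0,-0.59]],[0,[-0.01,-0.24,0.0],[0.0,0.0,-0.58]],[0,[-0.01,-0.25,0.0],[0.0,0.0,-0.59]],[0,[-0.01,-0.24,0.0],[0.0,0.0,-0.58]],[0,[-0.01,-0.24,0.0],[0.0,0.0,-0.59]],[0,[-0.02,-0.25,0.0],[0.0,0.0,-0.59]]]
[[0,[-0.01,-0.24,0.0],[0.0,0.0,-0.58]],[0,[-0.01,-0.24,0.0],[0.0,0.0,-0.59]],[0,[-0.01,-0.24,0.0],[0.0,0.0,-0.58]],[0,[-0.01,-0.25,0.0],[0.0,0.0,-0.59]],[0,[-0.01,-0.24,0.0],[0.0,0.0,-0.59]],[0,[-0.01,-0.24,0.0],[0.0,0.0,-0.58]],[0,[-0.01,-0.25,0.0],[0.0,0.0,-0.59]],[0,[-0.01,-0.24,0.0],[0.0,0.0,-0.58]]]
```

play_rows([
  [0, [-0.01, -0.24, 0], [0, 0, -0.58]],
  [0, [-0.01, -0.25, 0], [0, 0, -0.59]],
  [0, [-0.01, -0.24, 0], [0, 0, -0.59]],
  [0, [-0.01, -0.24, 0], [0, 0, -0.58]],
  [0, [-0.01, -0.25, 0], [0, 0, -0.59]],
  [0, [-0.01, -0.24, 0], [0, 0, -0.58]],
])

```text
t: 5.85
tool_pos: [0.5077, 0.2237, 0.0763]
tool_rot: [-0.27, -3.128, -0.002]
contact_force: [-1.0, 0.7, -4.5]
opening: 0.0236
grip_force: 30.0
```

Run:
```python
from h import *
o=ctrl.get_obs();v=o["tool_pos"][:2]-[.6556,.197];print(np.hypot(*v),np.degrees(np.arctan2(v[1],v[0]))-142,o["tool_pos"],o["contact_force"],o["wrist_torque"])
d=imaging.get_image("side")["color"];cv2.imwrite("pics/s2.png",cv2.resize(d[180:400,120:420],None,fx=2.4,fy=2.4))
```

```text
0.15032351574222003 27.767680960701483 [0.5076673  0.22370345 0.07628854] [-0.98525698  0.67759476 -4.54709163] [ 0.16187318  0.24860466 -0.26511169]
```

View pics/s2.png

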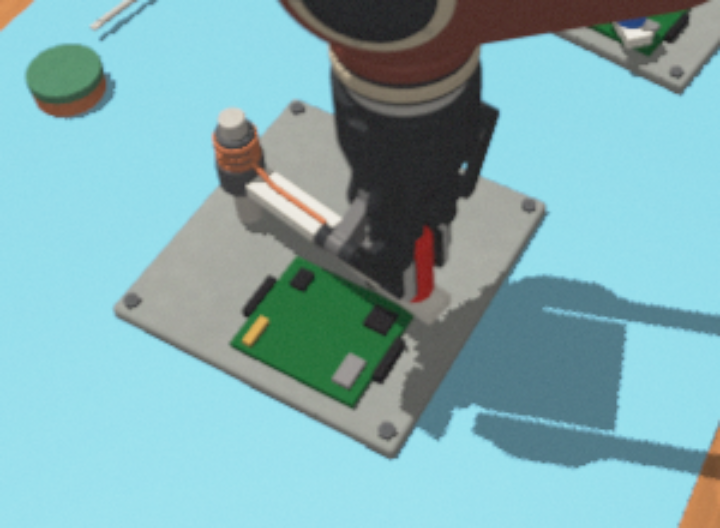

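The crop shows the bar raised on the post, at (240,185), with the knob held at (425,265) and the arm swinging clear of the board. I'll continue past the pin.

play_rows([
  [0, [-0.01, -0.24, 0], [0, 0, -0.59]],
  [0, [-0.02, -0.25, 0], [0, 0, -0.59]],
  [0, [-0.01, -0.24, 0], [0, 0, -0.58]],
  [0, [-0.01, -0.24, 0], [0, 0, -0.59]],
  [0, [-0.01, -0.24, 0], [0, 0, -0.58]],
  [0, [-0.01, -0.25, 0], [0, 0, -0.59]],
])

```text
t: 6.65
tool_pos: [0.5107, 0.1511, 0.0745]
tool_rot: [0.497, -3.092, -0.001]
contact_force: [-6.8, -1.3, -3.8]
opening: 0.0232
grip_force: 30.1
```

play_rows([
  [0, [-0.01, -0.24, 0], [0, 0, -0.59]],
  [0, [-0.01, -0.24, 0], [0, 0, -0.58]],
  [0, [-0.01, -0.25, 0], [0, 0, -0.59]],
  [0, [-0.01, -0.24, 0], [0, 0, -0.58]],
  [0, [0, 0, 0], [0, 0, 0]],
  [0, [0, 0, 0], [0, 0, 0]],
])

```text
t: 7.4
tool_pos: [0.5318, 0.1072, 0.0735]
tool_rot: [0.988, -2.968, -0.001]
contact_force: [-10.6, -5.4, -3.8]
opening: 0.0232
grip_force: 30.1
```

Run:
```python
from h import *
o=ctrl.get_obs();v=o["tool_pos"][:2]-[.6556,.197];Q=R.from_rotvec(o["tool_rot"]).as_matrix()
print(np.hypot(*v),np.radians(np.degrees(np.arctan2(v[1],v[0]))%360-142),np.degrees(np.arctan2(Q[1,0],Q[0,0]))%360,o["tool_pos"],o["contact_force"],o["wrist_torque"])
d=imaging.get_image("side")["color"];cv2.imwrite("pics/s3.png",cv2.resize(d[160:380,150:450],None,fx=2.4,fy=2.4))
```

```text
0.152929505416659 1.2907340944123196 216.81801555363248 [0.5318047  0.10721048 0.07351543] [-10.61640435  -5.41173556  -3.83715073] [-0.94582711  1.54968193 -0.37816275]
```

View pics/s3.png

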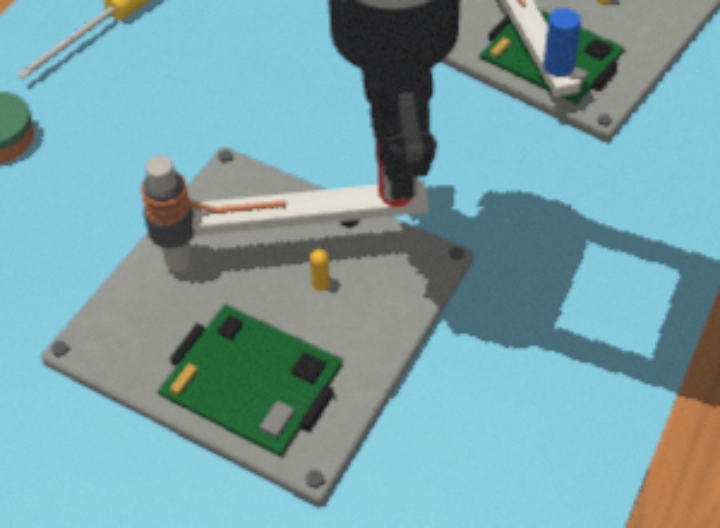

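The bar is now past the pin, which is at (319,270), and still raised. I'll lower it.

play_rows([
  [0, [0, 0, 0.15], [0, 0, 0]],
  [0, [0, 0, 0.15], [0, 0, 0]],
  [0, [0, 0, 0.1], [0, 0, 0]],
  [0, [0, 0, 0], [0, 0, 0]],
])

```text
t: 7.95
tool_pos: [0.5316, 0.1076, 0.0542]
tool_rot: [0.99, -2.967, -0.002]
contact_force: [-13.8, -5.0, 1.0]
opening: 0.0229
grip_force: 30.7
```

play_rows([
  [0, [0, 0, 0.06], [0, 0, 0]],
  [0, [0, 0, 0], [0, 0, 0]],
])

```text
t: 8.2
tool_pos: [0.5316, 0.1072, 0.0527]
tool_rot: [0.99, -2.965, -0.001]
contact_force: [-17.9, -8.1, 9.6]
opening: 0.0232
grip_force: 31.5
```

Run:
```python
from h import *
o=ctrl.get_obs();v=o["tool_pos"][:2]-[.6556,.197]
print(np.hypot(*v),np.radians(np.degrees(np.arctan2(v[1],v[0]))%360-142),o["tool_pos"],o["contact_force"],o["wrist_torque"])
d=imaging.get_image("side")["color"];cv2.imwrite("pics/s4.png",cv2.resize(d[160:380,150:450],None,fx=2.4,fy=2.4))
```

```text
0.15312586005367815 1.2896911922364052 [0.53155206 0.10722452 0.05270703] [-17.92249911  -8.13383881   9.63868676] [-1.06420716  2.81509232  0.12907414]
```

View pics/s4.png

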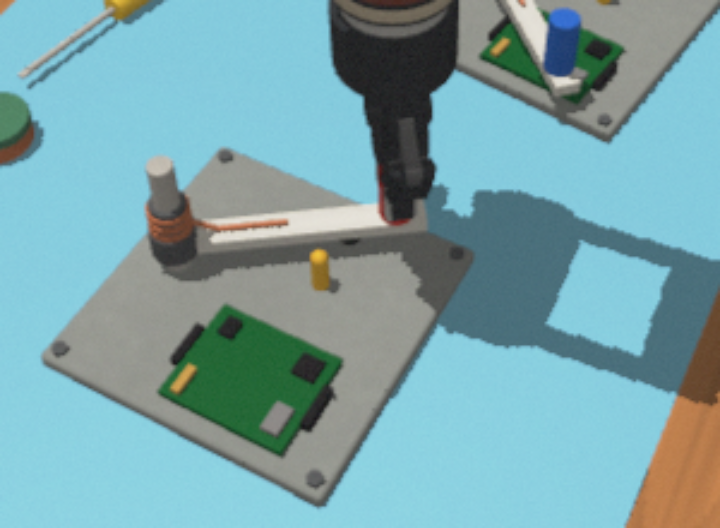

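The bar now sits low, with the post exposed above it, behind the pin; the +9.6 N upward force confirms it has bottomed. I'll ease it back against the pin, relieving the radial load.

play_rows([
  [0, [0.05, 0.15, -0.02], [0, 0, 0.36]],
  [0, [0.02, 0.15, 0], [0, 0, 0.36]],
  [0, [0.01, 0.15, 0], [0, 0, 0.36]],
  [0, [0, 0, 0], [0, 0, 0]],
])

```text
t: 8.75
tool_pos: [0.52, 0.1267, 0.0545]
tool_rot: [0.767, -3.045, -0.004]
contact_force: [-0.6, 5.2, -4.1]
opening: 0.0233
grip_force: 30.2
```

Run:
```python
from h import *
o=ctrl.get_obs();v=o["tool_pos"][:2]-[.6556,.197]
print(np.hypot(*v),np.radians(np.degrees(np.arctan2(v[1],v[0]))%360-142),o["tool_pos"],o["contact_force"],o["wrist_torque"])
```

```text
0.15272873067981702 1.1413771204135303 [0.52000029 0.12672352 0.05445933] [-0.62297373  5.17672621 -4.05318548] [0.64626557 0.5327087  0.15746693]
```

play_rows([
  [0, [0, 0, 0.04], [0, 0, 0]],
  [0, [0, 0, 0], [0, 0, 0]],
  [1, [0, 0, 0], [0, 0, 0]],
  [1, [0, 0, 0], [0, 0, 0]],
  [1, [0, 0, 0], [0, 0, 0]],
  [1, [0, 0, 0], [0, 0, 0]],
  [1, [0, 0, 0], [0, 0, 0]],
])

```text
t: 9.62
tool_pos: [0.5212, 0.1248, 0.0529]
tool_rot: [-0.767, 3.046, -0.0]
contact_force: [-0.8, 0.1, -0.7]
opening: 0.0856
grip_force: 0.0
```

play_rows([
  [1, [0, 0, -0.3], [0, 0, 0]],
  [1, [0, 0, -0.6], [0, 0, 0]],
  [1, [0, 0, -0.8], [0, 0, 0]],
  [1, [0, 0, -0.8], [0, 0, 0]],
  [1, [0, 0, -0.5], [0, 0, 0]],
  [1, [0, 0, 0], [0, 0, 0]],
])

```text
t: 10.38
tool_pos: [0.5229, 0.1251, 0.2067]
tool_rot: [-0.766, 3.04, -0.002]
contact_force: [-0.2, -0.8, -0.8]
opening: 0.0853
grip_force: 0.0
```

Run:
```python
from h import *
d=imaging.get_image("side")["color"];cv2.imwrite("pics/s5.png",cv2.resize(d[160:380,150:450],None,fx=2.4,fy=2.4))
```

```text
(no output)
```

View pics/s5.png

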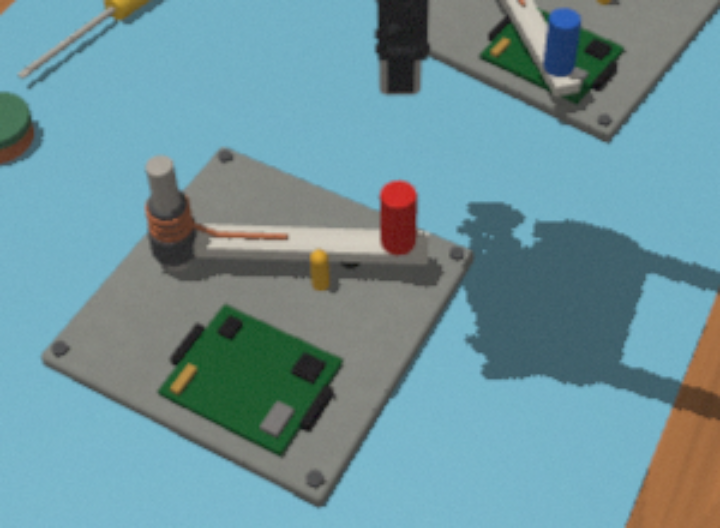

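The picture shows the lowered bar held behind the yellow pin at (319,268), the knob free at (398,218), the gripper clear above, and the blue clamp unmoved. I'll hand the job in.

```bash
python3 -c "
from station import ctrl
print(ctrl.finish_job())"
```

```text
the job is handed in; nothing more can be done
None
```

The red-knobbed clamp's arm is latched open: it sits lowered behind the yellow pin with the gripper clear, the blue clamp was not touched, and the job was handed in at about 10.4 s (no verdict was returned).

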